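# Correct the print register: four clicks on the press dial

### The arm

A 7-joint arm with a two-finger parallel gripper is mounted at the origin on the work surface. World frame = base frame: x ahead of the robot, y to its left, z up, the work surface at z = 0. Lengths are in m, angles in rad, forces in N, time in s.
With the tool pointing down it reaches from about 0.425 to 0.875 m from the base axis. Payload 9.9 kg.
Tool frame: the origin (TCP) lies midway between the tips of the shut fingers; the grasp point (between the pads) lies 19 mm behind it; z points along the fingers, y is the line along which they close (so a half turn about z gives the same grasp; the last joint's range is limited). The gripper opens to 85 mm and grips with 20 to 120 N. Pads are 22 mm wide; open, the fingers measure 114 mm over their backs; the gripper's body (76 mm by 85 mm) begins 54 mm behind the grasp point. The pads swing forward as they close: fully open they stand 13 mm farther back than shut.
Start: joints at [1.031, 0.576, 0.025, 1.437, -0.015, 1.129, -0.057], TCP at [0.297, -0.606, 0.231] pointing down, gripper open.
Joint ranges: [-2.76, 2.76], [-0.34, 2.15], [-1.52, 1.57], [0.19, 2.46], [-1.09, 4.23], [0.17, 1.99], [-2.82, 2.82]. Speed limits (rad/s): [2.22, 2.22, 3.01, 3.01, 3.14, 3.14, 3.14].

### API

Orientations are given as a rotation vector (axis times angle).
In Python, from station import sensors, eyes, env gives the robot as it stands.
- The arm moves only by the shell command python3 -m pendant 'ROWS' [FORCE]. ROWS is JSON, a list of rows, each a list of 7 numbers: the shift along the tool's x, y, z in mm, then the turn, a rotation vector about the tool's x, y, z in rad, then the opening in per cent of the stroke, from 0 (shut) to 100 (fully open). A call has exactly 10 rows; each row is the pose to reach, as a shift and turn from the pose commanded when the call began, along the tool's axes at that moment; what a row does not reach only later rows make up. A row lasts 1/10 s, in which the tool goes at most 50 mm and 8.59 degrees, less where a joint would pass 70% of its speed; a pose out of reach is approached as far as the arm can. A call with a gripper value outside its range is refused whole. The fingers move at their own pace and stop on an object; FORCE is the grip in N (left out, the last holds). Time passes only in rows, so rows that repeat a pose let the fingers close, or fill a call up. It gives the time, the measured TCP pose, the force, the opening and the grip force at its end, in the units of the state.
- sensors.get_state(): the state, without advancing time (a new reading comes with each control period).
- eyes.get_image(name): name is "scene" or "top" or "wrist"; returns a dict with "color" (420x560x3 uint8, red, green, blue), "z_map" (420x560 float32, m along the optical axis (not along the pixel's ray), 0 where there is no reading), "fx", "fy", "cx", "cy" (pixels), "dist" ([k1, k2, p1, p2, k3] as OpenCV has them; the pictures are not rectified), "eye" and "orientation" of the camera in the world. Camera axes: x right, y up, looking along -z (the intrinsics and any distortion apply to the point x, -y, -z); pixel columns grow to the right and rows downward; lengths in m; the calibration is good to about 2 mm. A picture is of the moment at which its call begins.
- env.job_done(): hands the job in; it is judged then, once.
Trained networks look in a picture, given as the dict that the camera call returned (one of the last four; its "shot" number tells which), for a name from the list of things; names that differ only in an ending like _2 or _b are one class to them, and where a whole thing is asked for, a point or a joint stands for the part that bears it (a point fixed in the world has none). Each returns a list of dicts, best first, with "conf" (0 to 1); they miss things now and then, are a little off and sometimes report something else, mostly with a low value. They report only what shows in the picture. A call takes as long as a camera call.
- eyes.search_frame(picture, thing): "bbox" ([left, top, width, height] in pixels, round what is visible of it).
- eyes.tip_of(picture, thing): "position" ([column, row] in pixels: a listed point, or the origin of a listed thing).
The state is a dict: "time": time; "joint_pos": joint angles; "dq": joint speeds; "joint_torque": joint torques, N m; "tcp_pos": TCP position; "eef_rot": TCP orientation; "force": force on the tool from outside, world axes, zero at the start; "torque": the same for the moment, N m; "finger_gap": finger opening in m; "finger_force": force on a finger pad.
Only numpy, scipy, OpenCV 4.12 (cv2) and the standard library are available. Lean on these libraries where they do the work, as an engineer would, in place of code of your own. Each camera call takes 0.05 s, during which the arm holds its last target. There are 200 camera calls.

### The job

The print is out of register: with a fingertip, turn the black three-lobed click dial on the printing press clockwise (seen from above) by exactly four clicks from where it stands, and leave it resting in that click. Only push the lobes with the fingers, do not grip the dial, do not lean on the screen, and leave the tools and ink around the press where they are.

Things in the scene. Friction and masses are not known exactly. Their poses are not given: they have to be found in the camera images.
- dial (a joint): the click dial's angle in rad, growing clockwise seen from above. Click stops every 0.349 rad (20 degrees), 0 to 4.189 (13 stops, hard ends just past both); it starts in one of the first four. It centres itself in each stop to about 0.02 rad: leaving one takes about 4 N on a lobe 35 mm out, then the push falls away and half-way (0.175 rad on) it jumps into the next by itself, ahead of the finger.
- dial_centre (a point): top centre of the dial, on its vertical axis, 177 mm above the table. Black knob, round hub 34 mm across, three straight lobes 120 degrees apart, 14 mm wide, round-ended, out to 40 mm from the axis, from 151 to 175 mm above the table; below it a white scale disc 116 mm across (face at 149 mm) with a black tick per click. Nothing else within 75 mm of the axis stands above 152 mm.
- index_lobe (a point): middle of the lobe with the white stripe, 30 mm out from the dial's axis, 14 mm below the dial's top and 14 mm above the white scale disc's face (163 mm above the table). At dial angle 0 it lies 60 degrees clockwise (seen from above) of the press's x axis and it turns clockwise from there.
- lobe_b (a point): middle of the plain lobe 120 degrees anticlockwise (seen from above) of the striped one, same radius and height
- lobe_c (a point): middle of the plain lobe 120 degrees clockwise (seen from above) of the striped one, same radius and height
- press: the tabletop screen-printing press, fixed; origin on the table right below the dial's axis, y towards the screen, the spring tower (216 mm tall) on the -y side. It covers x -0.13 to 0.13, y -0.30 to 0.40 m in its own frame.
- screen: aluminium-framed screen, 220 x 300 mm, top 137 mm above the table, with its black clamp bar (top 150 mm) and two black star knobs (132 mm from the dial, tops at 179 mm), on the press's +y side; origin and axes of the press. The dial shifts it 0.25 mm per click along y.
- squeegee: small wooden-handled squeegee, 150 x 78 x 24 mm, lying on its side on the screen mesh; origin under its middle
- tape_roll: green tape roll lying flat, 100 mm across, 25 mm high, beside the press; origin at the centre of its underside
- wrench: steel spanner, 180 mm long, 8 mm thick, lying beyond the press; origin under its middle, x along it
- tub_orange: orange ink jar with black cap, 84 mm across, 95 mm tall, standing on the robot's side of the press near its tower; origin at the centre of its underside

How it is judged:
By the outcome, as a careful person would: the job done as asked, in the order asked, and still so for the second after the job is handed in, with the robot touching nothing.
It also fails if it takes over 43 s, if anything falls off the work surface, if the arm or the gripper's body presses on something with over 40 N, if the wrist force passes 120 N, or if a joint passes its speed limit or range.

## Working session

There is one attempt and no reset: what is moved stays moved. The work goes in short steps, Python scripts to look and compute and a shell command to move; the robot and the scene stay as the last step left them, time stands still between calls to the robot, and variables do not carry over. Pictures are saved under pics/ and viewed, at most 10 in all, crops included, and the job is handed in when it is done.

```bash
mkdir -p pics; cat > h.py <<'E'
import numpy as np,cv2
from scipy.spatial.transform import Rotation as R
from station import sensors,eyes,env
def rot(o):
    o=np.array(o,float)
    if o.shape==(3,3): return o
    return R.from_rotvec(o).as_matrix() if o.size==3 else R.from_quat(o).as_matrix()
def K(p): return np.array([[p['fx'],0,p['cx']],[0,p['fy'],p['cy']],[0,0,1.]])
def onplane(p,uv,z):
    q=cv2.undistortPoints(np.array([[uv]],float),K(p),np.array(p['dist'],float))[0,0]
    d=rot(p['orientation'])@np.array([q[0],-q[1],-1]); e=np.array(p['eye'])
    return e+d*(z-e[2])/d[2]
def proj(p,P):
    c=(np.atleast_2d(P)-np.array(p['eye']))@rot(p['orientation'])*[1,-1,-1]
    return cv2.projectPoints(c.astype(float),np.zeros(3),np.zeros(3),K(p),np.array(p['dist'],float))[0][:,0]
Z=dict(dial_centre=.177,index_lobe=.163,lobe_b=.163,lobe_c=.163,press=0,tub_orange=0,tape_roll=0,squeegee=.137,wrench=0)
E
python3 - <<'E'
from h import *
s=sensors.get_state();print(s)
for c in ['top','scene']:
    p=eyes.get_image(c);cv2.imwrite(f'pics/{c}0.png',p['color'][:,:,::-1]);print(c,p['eye'],p['orientation'],p['fx'],p['dist'])
    for t in Z:
        for r in eyes.tip_of(p,t)[:3]: print(t,np.round(r['position'],1),round(r['conf'],2),onplane(p,r['position'],Z[t]).round(4))
E
```

```text
{'time': 0.0, 'joint_pos': array([ 1.03118963,  0.57653301,  0.02479843,  1.43794994, -0.01500639,
        1.12902878, -0.05650953]), 'dq': array([-0.00062781, -0.0002167 , -0.00159093, -0.0002727 ,  0.00041106,
       -0.00263007,  0.00022718]), 'joint_torque': array([ 1.00128796e-03, -7.65730476e+01,  2.25045249e+00, -2.85953039e+01,
        1.52713840e-02,  1.27561312e-02,  3.31295234e-05]), 'tcp_pos': array([ 0.29694062, -0.60563525,  0.23042625]), 'eef_rot': array([-3.05870434e+00, -7.09509996e-01,  7.08196532e-04]), 'force': array([-0.5287627 ,  0.5005523 ,  0.05977957]), 'torque': array([ 0.02950737, -0.03044963,  0.0061691 ]), 'finger_force': 0.0, 'finger_gap': 0.08537526987535521}
top [ 0.38368546 -0.00493488  1.28480394] [ 0.14665721 -0.10265423 -1.58285744] 533.7563246459915 [0.02512657 0.         0.         0.         0.        ]
dial_centre [263.7 234.1] 0.6 [0.5187 0.0714 0.177 ]
index_lobe [276.  242.6] 0.89 [0.5019 0.0465 0.163 ]
lobe_b [250.9 237.5] 0.84 [0.5136 0.0996 0.163 ]
lobe_b [271.4 218.2] 0.66 [0.5542 0.0557 0.163 ]
lobe_c [250.9 237.5] 0.84 [0.5136 0.0996 0
[... 229 characters left out ...]
14721518 0.74880375] [0.62533494 0.74782542 1.66792878] 498.08446603071155 [-0.03161516  0.          0.          0.          0.        ]
dial_centre [317.2 192. ] 0.85 [0.5412 0.0698 0.177 ]
dial_centre [333.  196.8] 0.46 [0.5485 0.1002 0.177 ]
index_lobe [302.8 188.7] 0.82 [0.5199 0.0395 0.163 ]
lobe_b [333.6 197.9] 0.67 [0.534  0.1006 0.163 ]
lobe_b [309.3 206.3] 0.59 [0.5685 0.0604 0.163 ]
lobe_c [333.6 197.9] 0.67 [0.534  0.1006 0.163 ]
lobe_c [309.3 206.3] 0.59 [0.5685 0.0604 0.163 ]
press [311.9 254.3] 0.67 [0.5286 0.0681 0.    ]
tub_orange [241.8 186.5] 0.83 [ 0.339  -0.1373  0.    ]
squeegee [434.4 252.8] 0.83 [0.6113 0.2897 0.137 ]
wrench [245.4 285.4] 0.69 [ 0.6428 -0.0454  0.    ]
```

View pics/top0.png

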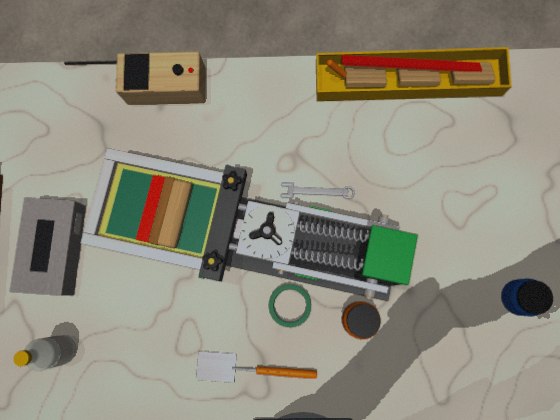

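View pics/scene0.png

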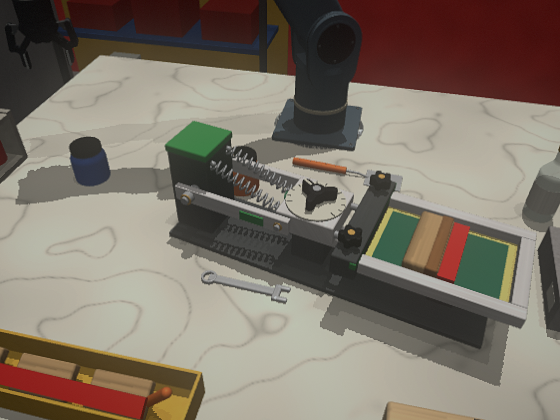

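The top view shows the dial at about (266,231), with the press tower to the right, the jar and tape below it, and the striped lobe towards (276,243). In the scene view the dial is at (317,193). The two cameras disagree by about 18 mm in x, so I'll check them against depth.

```bash
python3 - <<'E'
from h import *
for c in ['top','scene']:
    p=eyes.get_image(c); zm=p['z_map']; v,u=np.mgrid[0:420:2,0:560:2]; v=v.ravel();u=u.ravel()
    uv=np.stack([u,v],1).astype(float)
    q=cv2.undistortPoints(uv[:,None],K(p),np.array(p['dist'],float))[:,0]
    z=zm[v,u]; ok=z>0
    P=np.stack([q[:,0]*z,-q[:,1]*z,-z],1)@rot(p['orientation']).T+np.array(p['eye'])
    tab=ok&(abs(P[:,2])<.04)&(P[:,0]>.3)&(P[:,0]<.8)&(abs(P[:,1])<.4)
    A=np.c_[P[tab][:,:2],np.ones(tab.sum())]; print(c,'table fit',np.linalg.lstsq(A,P[tab][:,2],rcond=None)[0])
    # disc & knob pixels
    uvc=(263,231) if c=='top' else (317,195)
    yy,xx=np.mgrid[uvc[1]-40:uvc[1]+40,uvc[0]-50:uvc[0]+50]; uv=np.stack([xx.ravel(),yy.ravel()],1).astype(float)
    q=cv2.undistortPoints(uv[:,None],K(p),np.array(p['dist'],float))[:,0]; z=zm[yy.ravel(),xx.ravel()]
    P=np.stack([q[:,0]*z,-q[:,1]*z,-z],1)@rot(p['orientation']).T+np.array(p['eye'])
    col=p['color'][yy.ravel(),xx.ravel()].astype(int)
    w=(col.min(1)>(130 if c=='top' else 120))&(abs(P[:,2]-.149)<.02); print('white disc',w.sum(),P[w].mean(0),(P[w].min(0)+P[w].max(0))/2)
    k=(abs(P[:,2]-.172)<.012)&(np.hypot(P[:,0]-.53,P[:,1]-.07)<.06)&(col.max(1)<90); print('knob',k.sum(),P[k].mean(0),P[k].min(0),P[k].max(0))
    S=4; im=cv2.resize(p['color'][uvc[1]-45:uvc[1]+45,uvc[0]-60:uvc[0]+60,::-1],None,fx=S+1,fy=S+1,interpolation=cv2.INTER_CUBIC); cv2.imwrite(f'pics/{c}_crop.png',im)
a=cv2.imread('pics/top_crop.png');b=cv2.imread('pics/scene_crop.png');cv2.imwrite('pics/crops.png',cv2.resize(np.hstack([a,b]),(800,300)))
E
```

```text
top table fit [-0.00397811 -0.00059331  0.00369618]
white disc 2664 [0.52462856 0.05788748 0.1466396 ] [0.52029827 0.05731959 0.14341779]
knob 335 [0.52855633 0.06663184 0.17502019] [0.49858154 0.03541987 0.16058874] [0.56635129 0.10244059 0.1815977 ]
scene table fit [-0.02857236  0.00834511  0.02164187]
white disc 1846 [0.53609195 0.05332979 0.14630083] [0.51302561 0.0510097  0.14529791]
knob 461 [0.53638861 0.069841   0.17169027] [0.50434267 0.03587783 0.16008554] [0.56996533 0.10473724 0.17928739]
```

View pics/crops.png

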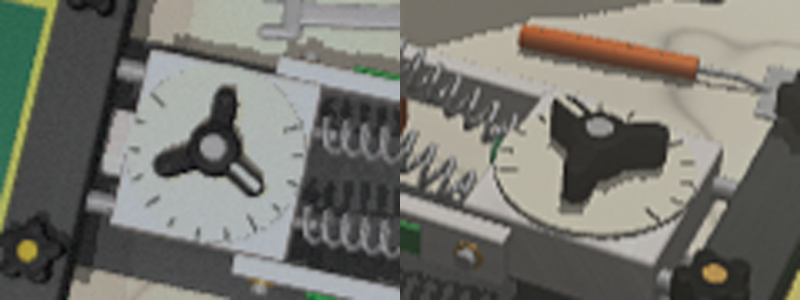

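Counting from the top view, the striped lobe is near −132° world and the press x axis near −11°. That puts the dial at stop 3, so the target is stop 7. I'll raise the arm and travel above the dial, shutting the fingers on the way.

```bash
python3 -m pendant '[[10,-10,-30,0,0,-0.1,0],[40,-42,-60,0,0,-0.2,0],[74,-77,-70,0,0,-0.3,0],[108,-112,-70,0,0,-0.4,0],[142,-147,-70,0,0,-0.5,0],[176,-182,-70,0,0,-0.6,0],[210,-217,-70,0,0,-0.7,0],[244,-252,-70,0,0,-0.8,0],[278,-287,-70,0,0,-0.9,0],[310,-322,-70,0,0,-1.0,0]]'
cat >> h.py <<'E'
def rows(target,ang):
    "shift (mm) and turn in tool axes to bring TCP to target with tool x at world angle ang (deg), tool down"
    s=sensors.get_state(); T=rot(s['eef_rot']); a=np.radians(ang)
    x=np.array([np.cos(a),np.sin(a),0]);z=np.array([0,0,-1.]);D=np.stack([x,np.cross(z,x),z],1)
    print('t',round(s['time'],2),'tcp',s['tcp_pos'].round(4),'xang',np.degrees(np.arctan2(T[1,0],T[0,0])).round(1),'F',np.round(s['force'],1))
    print('shift',(T.T@(np.array(target)-s['tcp_pos'])*1000).round(1),'turn',R.from_matrix(T.T@D).as_rotvec().round(3))
E
python3 -c "
from h import *
rows([.51,.06,.30],108)"
```

```text
time: 2.1
tcp_pos: [0.4341, -0.1785, 0.3017]
eef_rot: [2.34, 2.094, 0.001]
force: [1.2, -0.0, -0.1]
finger_gap: -0.0
finger_force: 0.0
t 2.1 tcp [ 0.4341 -0.1785  0.3017] xang 83.6 F [ 1.2 -0.  -0.1]
shift [245.5  49.    1.6] turn [ 0.001  0.001 -0.425]
```

```bash
python3 -m pendant '[[30,6,0,0,0,-0.06,0],[68,14,0,0,0,-0.12,0],[108,22,0,0,0,-0.18,0],[148,30,0,0,0,-0.24,0],[188,38,0,0,0,-0.3,0],[225,45,0,0,0,-0.36,0],[245,49,0,0,0,-0.42,0],[245,49,0,0,0,-0.42,0],[245,49,0,0,0,-0.42,0],[245,49,0,0,0,-0.42,0]]'
python3 - <<'E'
from h import *
s=sensors.get_state();print(s['joint_pos'].round(2))
p=eyes.get_image('wrist');cv2.imwrite('pics/wrist1.png',p['color'][:,:,::-1]);print(p['eye'],p['orientation'],p['dist'])
for t in ['dial_centre','index_lobe','lobe_b']:
    for r in eyes.tip_of(p,t)[:3]: print(t,np.round(r['position'],1),round(r['conf'],2),onplane(p,r['position'],Z[t]).round(4))
E
```

```text
time: 3.1
tcp_pos: [0.5104, 0.0556, 0.3012]
eef_rot: [1.861, 2.531, -0.002]
force: [0.4, -0.3, 0.6]
finger_gap: -0.0
finger_force: 0.0
[ 0.2   0.31 -0.54  1.73  0.17  1.15 -0.09]
[0.4885384  0.12742802 0.44520131] [-0.30073861 -0.04609545  0.30066869] [-0.00803125  0.          0.          0.          0.        ]
dial_centre [305.7 193.7] 0.91 [0.5266 0.0649 0.177 ]
index_lobe [277.1 209.2] 0.88 [0.5099 0.0417 0.163 ]
lobe_b [338.  206.7] 0.92 [0.558 0.059 0.163]
lobe_b [307.8 150.3] 0.75 [0.5189 0.0961 0.163 ]
lobe_b [353.7 262.2] 0.31 [0.5888 0.015  0.163 ]
```

View pics/wrist1.png

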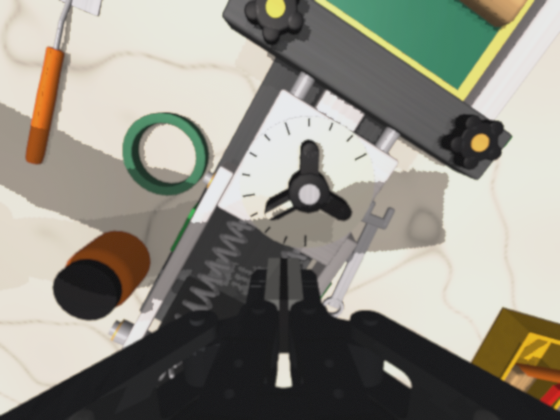

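The wrist picture shows the hub cap at about (309,194), the striped lobe pointing to (277,212), plain lobes to (309,150) and (345,213), and the star knobs at (274,6) and (481,142). The shut fingertip is narrow, at (268–300, 260).

```bash
python3 - <<'E'
from h import *
for c,hub,rad,stars in [('top',(267,230),6,[(231,180),(211,261)]),('wrist',(309,194),12,[(274,6),(481,142)])]:
    p=eyes.get_image(c)
    g=p['color'].astype(int)
    def cen(uv,r,f):
        y,x=np.mgrid[max(0,uv[1]-r):uv[1]+r+1,uv[0]-r:uv[0]+r+1]; m=f(g[y,x]); return np.array([x[m].mean(),y[m].mean()]),m.sum()
    h,n=cen(hub,rad,lambda a:(a.min(-1)>95)); C=onplane(p,h,.177)
    S=[onplane(p,cen(s,10,lambda a:(a[...,0]-a[...,2]>80))[0],.179) for s in stars]
    print(c,'hub',h,n,C.round(4),'stars',[ (s.round(4),round(float(np.linalg.norm((s-C)[:2])),4)) for s in S])
    m=(S[0]+S[1])/2-C; d=S[0]-S[1]; print(' y axis ang: mid',np.degrees(np.arctan2(m[1],m[0])),'x axis from pair',np.degrees(np.arctan2(d[1],d[0]))%180)
    for t in ['index_lobe','lobe_b']:
        for r in eyes.tip_of(p,t)[:2]:
            v=onplane(p,r['position'],.163)-C; print(' ',t,np.degrees(np.arctan2(v[1],v[0])).round(1),np.linalg.norm(v[:2]).round(4))
    # lobe mask fit: dark pixels vs model
    rr,aa=np.meshgrid(np.arange(.022,.042,.001),np.radians(np.arange(0,360,1)))
    best=[]
    P=np.stack([C[0]+rr*np.cos(aa),C[1]+rr*np.sin(aa),np.full(rr.shape,.175)],-1).reshape(-1,3)
    uv=proj(p,P).astype(np.float32); v=cv2.remap(p['color'].min(2),uv[:,0].copy(),uv[:,1].copy(),cv2.INTER_LINEAR).reshape(rr.shape)
    dark=(v[:,:16]<75).mean(1)
    k=(sum(np.roll(dark,-i*120) for i in range(3)))[:120]; z=np.sum(k*np.exp(1j*np.radians(np.arange(120)*3)))
    print(' lobe phase mod120',np.degrees(np.angle(z))/3)
E
```

```text
top hub [nan nan] 0 [nan nan nan] stars [(array([nan, nan, nan]), nan), (array([0.4685, 0.1857, 0.179 ]), nan)]
 y axis ang: mid nan x axis from pair nan
 lobe phase mod120 60.0
wrist hub [308.0183727  195.38057743] 381 [0.529  0.0655 0.177 ] stars [(array([0.4653, 0.183 , 0.179 ]), 0.1337), (array([0.6384, 0.1423, 0.179 ]), 0.1337)]
 y axis ang: mid 76.76750276458311 x axis from pair 166.74675499356434
  index_lobe -131.7 0.0295
  lobe_b 103.5 0.031
  lobe_b -16.4 0.0287
 lobe phase mod120 -13.508908102808105<stdin>:6: RuntimeWarning: Mean of empty slice.
  ret = ret.dtype.type(ret / rcount)
```

Fit from the wrist view: centre ≈ (0.5295, 0.0668), press x axis −13.3°, striped lobe −133.3°, which confirms stop 3. Next I'll enter the gap at −73°, r = 33 mm.

```bash
cat >> h.py <<'E'
C=np.array([.5295,.0668])
def at(phi,r=.033,z=.160): a=np.radians(phi); rows([C[0]+r*np.cos(a),C[1]+r*np.sin(a),z],phi+180)
E
python3 -c "
from h import *
at(-73.25)"
```

```text
t 3.6 tcp [0.5105 0.0572 0.3013] xang 107.5 F [-0.2  0.   1.1]
shift [-29.5  20.6 141.3] turn [ 0.    -0.     0.012]
```

```bash
python3 -m pendant '[[-15,10,25,0,0,0.012,0],[-29.5,20.6,50,0,0,0.012,0],[-29.5,20.6,80,0,0,0.012,0],[-29.5,20.6,105,0,0,0.012,0],[-29.5,20.6,120,0,0,0.012,0],[-29.5,20.6,130,0,0,0.012,0],[-29.5,20.6,136,0,0,0.012,0],[-29.5,20.6,141,0,0,0.012,0],[-29.5,20.6,141,0,0,0.012,0],[-29.5,20.6,141,0,0,0.012,0]]'
python3 - <<'E'
from h import *
at(-73.25)
p=eyes.get_image('wrist');q=eyes.get_image('scene')
a=cv2.resize(p['color'][100:400,80:480],(480,360)); b=cv2.resize(q['color'][130:270,240:400],(320,280)); b=cv2.copyMakeBorder(b,0,80,0,0,cv2.BORDER_CONSTANT)
cv2.imwrite('pics/in1.png',np.hstack([a,b])[:,:,::-1])
E
```

```text
time: 4.6
tcp_pos: [0.5394, 0.0354, 0.1609]
eef_rot: [1.873, 2.521, 0.001]
force: [-0.2, -0.6, 0.5]
finger_gap: -0.0
finger_force: 0.0
t 4.6 tcp [0.5394 0.0354 0.1609] xang 106.8 F [-0.2 -0.6  0.5]
shift [-0.1 -0.4  0.9] turn [0.001 0.    0.001]
```

View pics/in1.png

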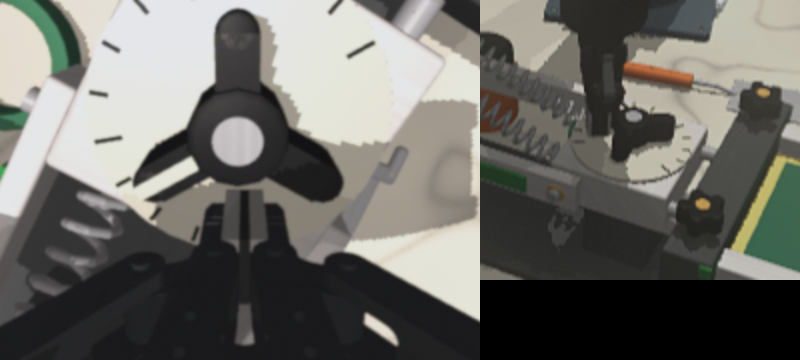

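The fingertip is in the gap below the hub (crop ~(245,200)), clear of both lobes, and there's no contact force. I'll start the clockwise arc.

```bash
python3 -m pendant '[[0.1,-1.7,0,0,0,0.052,0],[0.2,-3.5,0,0,0,0.105,0],[0.4,-5.2,0,0,0,0.157,0],[0.7,-6.9,0,0,0,0.209,0],[1.1,-8.5,0,0,0,0.262,0],[1.6,-10.2,0,0,0,0.314,0],[2.2,-11.8,0,0,0,0.367,0],[2.9,-13.4,0,0,0,0.419,0],[2.9,-13.4,0,0,0,0.419,0],[2.9,-13.4,0,0,0,0.419,0]]'
cat >> h.py <<'E'
def dial(c='wrist',save=None):
    p=eyes.get_image(c)
    for r in eyes.tip_of(p,'index_lobe')[:2]:
        v=onplane(p,r['position'],.163)[:2]-C; a=np.degrees(np.arctan2(v[1],v[0])); print(c,'index conf',round(r['conf'],2),'r',np.linalg.norm(v).round(4),'ang',a.round(1),'stop',round(((-73.25-a)%360)/20,2))
    if save: cv2.imwrite(save,p['color'][:,:,::-1])
    return p
E
python3 -c "
from h import *
at(-97.25);dial();dial('top')"
```

```text
time: 5.7
tcp_pos: [0.526, 0.0341, 0.1607]
eef_rot: [2.355, 2.078, 0.001]
force: [2.2, -1.4, 0.3]
finger_gap: 0.0
finger_force: 1.3
t 5.7 tcp [0.526  0.0341 0.1607] xang 82.9 F [ 2.2 -1.4  0.3]
shift [-0.1 -0.6  0.7] turn [ 0.001 -0.     0.002]
wrist index conf 0.62 r 0.033 ang -132.1 stop 2.94
```

```bash
python3 -m pendant '[[0,-1.2,0,0,0,0.035,0],[0.1,-2.3,0,0,0,0.07,0],[0.2,-3.5,0,0,0,0.105,0],[0.3,-4.6,0,0,0,0.14,0],[0.5,-5.7,0,0,0,0.175,0],[0.7,-6.9,0,0,0,0.209,0],[1.0,-8.0,0,0,0,0.244,0],[1.3,-9.1,0,0,0,0.279,0],[1.6,-10.2,0,0,0,0.314,0],[2.0,-11.3,0,0,0,0.349,0]]'
python3 -c "
from h import *
at(-117.25);dial()"
```

```text
time: 6.9
tcp_pos: [0.5145, 0.0371, 0.1602]
eef_rot: [2.684, 1.632, -0.0]
force: [4.0, -4.7, -1.3]
finger_gap: -0.0002
finger_force: 2.5
t 6.9 tcp [0.5145 0.0371 0.1602] xang 62.6 F [ 4.  -4.7 -1.3]
shift [ 0.3 -0.3  0.2] turn [ 0.001  0.    -0.003]
wrist index conf 0.58 r 0.0327 ang -151.6 stop 3.92
```

```bash
python3 -m pendant '[[0,-1.2,0,0,0,0.035,0],[0.1,-2.3,0,0,0,0.07,0],[0.2,-3.5,0,0,0,0.105,0],[0.3,-4.6,0,0,0,0.14,0],[0.5,-5.7,0,0,0,0.175,0],[0.7,-6.9,0,0,0,0.209,0],[1.0,-8.0,0,0,0,0.244,0],[1.3,-9.1,0,0,0,0.279,0],[1.6,-10.2,0,0,0,0.314,0],[2.0,-11.3,0,0,0,0.349,0]]'
python3 -c "
from h import *
at(-137.25);dial(save='pics/w3.png')"
```

```text
time: 8.0
tcp_pos: [0.5051, 0.0439, 0.1602]
eef_rot: [2.925, 1.143, -0.001]
force: [2.5, -4.2, -0.7]
finger_gap: -0.0
finger_force: 2.0
t 8.0 tcp [0.5051 0.0439 0.1602] xang 42.7 F [ 2.5 -4.2 -0.7]
shift [ 0.5 -0.2  0.2] turn [ 0.     0.001 -0.001]
wrist index conf 0.59 r 0.0325 ang -171.2 stop 4.9
```

View pics/w3.png

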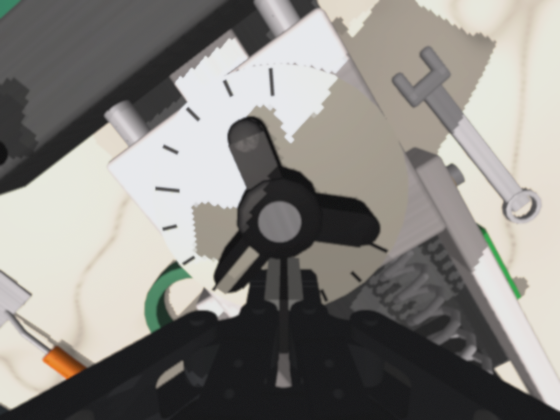

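The picture shows the shut fingertip at about (285,270) against the striped lobe (235,270), nothing else touched, and the dial at stop 5. One more click.

```bash
python3 -m pendant '[[0,-1.2,0,0,0,0.035,0],[0.1,-2.3,0,0,0,0.07,0],[0.2,-3.5,0,0,0,0.105,0],[0.3,-4.6,0,0,0,0.14,0],[0.5,-5.7,0,0,0,0.175,0],[0.7,-6.9,0,0,0,0.209,0],[1.0,-8.0,0,0,0,0.244,0],[1.3,-9.1,0,0,0,0.279,0],[1.6,-10.2,0,0,0,0.314,0],[2.0,-11.3,0,0,0,0.349,0]]'
python3 -c "
from h import *
at(-157.25);dial()"
```

```text
time: 9.1
tcp_pos: [0.4986, 0.0537, 0.1601]
eef_rot: [3.079, 0.62, -0.002]
force: [-0.0, -4.0, 0.1]
finger_gap: 0.0001
finger_force: 1.5
t 9.1 tcp [0.4986 0.0537 0.1601] xang 22.8 F [-0.  -4.   0.1]
shift [ 0.6 -0.1  0.1] turn [0.    0.001 0.   ]
wrist index conf 0.6 r 0.0328 ang 167.9 stop 5.94
wrist index conf 0.58 r 0.0301 ang -79.0 stop 0.29
```

```bash
python3 -m pendant '[[0,-1.2,0,0,0,0.035,0],[0.1,-2.3,0,0,0,0.07,0],[0.2,-3.5,0,0,0,0.105,0],[0.3,-4.6,0,0,0,0.14,0],[0.5,-5.7,0,0,0,0.175,0],[0.7,-6.9,0,0,0,0.209,0],[1.0,-8.0,0,0,0,0.244,0],[1.1,-8.5,0,0,0,0.262,0],[1.1,-8.5,0,0,0,0.262,0],[1.1,-8.5,0,0,0,0.262,0]]'
python3 -c "
from h import *
at(-172.25);dial()"
```

```text
time: 10.2
tcp_pos: [0.4964, 0.0624, 0.1602]
eef_rot: [3.134, 0.215, -0.001]
force: [-1.6, -2.6, 0.3]
finger_gap: 0.0001
finger_force: 1.5
t 10.2 tcp [0.4964 0.0624 0.1602] xang 7.9 F [-1.6 -2.6  0.3]
shift [0.4 0.1 0.2] turn [0.    0.001 0.002]
wrist index conf 0.79 r 0.0314 ang 150.7 stop 6.8
```

```bash
python3 -m pendant '[[0.1,1.5,0,0,0,-0.04,0],[0.2,3,0,0,0,-0.09,0],[0.2,4,0,0,0,-0.12,0],[0.2,4,-6,0,0,-0.12,0],[0.2,4,-20,0,0,-0.12,0],[0.2,4,-50,0,0,-0.12,0],[-20,4,-90,0,0,-0.12,0],[-40,4,-130,0,0,-0.12,0],[-60,4,-140,0,0,-0.12,0],[-60,4,-140,0,0,-0.12,0]]'
python3 - <<'E'
from h import *
at(-172.25)
p=dial(save='pics/w5.png')
q=dial('top')
for t in ['lobe_b']:
    for r in eyes.tip_of(p,t)[:2]:
        v=onplane(p,r['position'],.163)[:2]-C; print(np.degrees(np.arctan2(v[1],v[0])).round(1))
rr,aa=np.meshgrid(np.arange(.022,.038,.001),np.radians(np.arange(0,360,1)))
P=np.stack([C[0]+rr*np.cos(aa),C[1]+rr*np.sin(aa),np.full(rr.shape,.175)],-1).reshape(-1,3)
uv=proj(p,P).astype(np.float32); v=cv2.remap(p['color'].min(2),uv[:,0].copy(),uv[:,1].copy(),cv2.INTER_LINEAR).reshape(rr.shape)
dark=(v<75).mean(1);k=sum(np.roll(dark,-i*120) for i in range(3))[:120]; print('phase',np.degrees(np.angle(np.sum(k*np.exp(1j*np.radians(np.arange(120)*3)))))/3,'stop7 expects',146.75-120)
E
```

```text
time: 11.3
tcp_pos: [0.4369, 0.0505, 0.3029]
eef_rot: [-3.116, -0.399, -0.006]
force: [-0.4, 0.7, 0.6]
finger_gap: 0.0001
finger_force: 0.0
t 11.3 tcp [0.4369 0.0505 0.3029] xang 14.6 F [-0.4  0.7  0.6]
shift [ 60.4   3.6 143.1] turn [-0.    -0.004  0.12 ]
wrist index conf 0.57 r 0.0304 ang 148.0 stop 6.94
27.4
-93.4
phase 26.33465288869662 stop7 expects 26.75
```

View pics/w5.png

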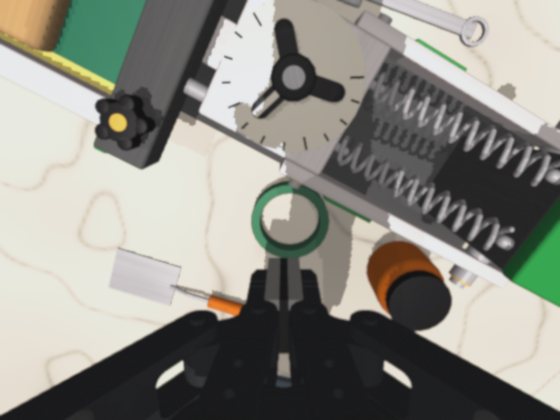

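The dial rests in stop 7: the lobe phase is 26.3° against an expected 26.75°, and the stripe is at 148°. The fingers are well clear, and the tape, jar and wrench stand where they were. Handing in.

```bash
python3 -c "
from station import env
print(env.job_done())"
```

```text
the job is handed in; nothing more can be done
None
```

I turned the dial clockwise by four clicks, from stop 3 to stop 7, pushing one lobe with the shut fingertips. The last picture showed it resting in stop 7 with the robot clear and the tape, jar and wrench in place, and I handed the job in about 11 s into the run.

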